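Open the ware crate's gate and hold it

TASK

Open the crate of drying jugs so that a colleague can slide them out: squeeze the red catch fully open first, then squeeze the blue catch fully open, then take the yellow post on top of the green gate and swing the gate out towards you, past its detent, until it stands about square to the crate's front. Finish while still gripping the post and holding the gate there: it swings back if let go. Do not disturb the jugs or the slip pot.

Things in the scene. Friction and masses are not known exactly. Their poses are not given: they have to be found in the camera images.
- crate: Fixed open wooden ware crate, 220 long (x) x 262 wide (y) x 120 mm high. Origin on the bench under the middle of its shut gate; +x points from gate into crate, +y to its left (the gate's hinge side). A front board, top 120 mm up, lies behind the gate (x 12 to 66 mm) and carries the red and blue catches at x = 45 mm, one at y = -55, one at y = +55 mm; which is where varies. Two jugs stand behind.
- red_mid (a point): Midway between the red catch's two upright tabs, unsqueezed; 160 mm above the bench. Axes as the crate's. Tabs 22 mm wide in x, 6 mm thick in y, tops 178 mm up. The +y tab is fixed, outer face 26 mm from here; the -y tab slides, outer face 26 mm away at travel 0. Squeeze from above, fingers closing along crate y. Base plate top 126 mm up, 58 mm wide in y.
- red_slide (a joint): Travel of the red catch's sliding -y tab towards +y: 0 shut, up to 0.003 m at the start, 0.018 m fully open (hard stop; outside width of both tabs then 34 mm). Takes about 4 to 5 N and stays where it is left. Its steel nose frees the gate after 12 mm; the steel parts in front of the tabs reach 156 mm above the bench.
- blue_mid (a point): The same point on the blue catch, which is built and turned exactly like the red one.
- blue_slide (a joint): Travel of the blue catch's sliding tab, exactly as for the red one: 0 shut, up to 0.003 m at the start, 0.018 m fully open (hard stop).
- gate_angle (a joint): Angle of the green gate (200 mm wide, 125 high, 14 thick): 0 shut, grows as it swings out, clockwise from above; 1.57 is square, hard stop at 1.7 rad. Moves only with both catches open. A spring pulls it shut (0.5 to 3 N at the post). A roller detent resists from about 0.4 to 0.7 rad (some 4 N more), then helps it on to about 1.0; let go beyond that, the gate falls back to the detent.
- gate_hinge (a point): Point on the gate's vertical hinge axis, 125 mm above the work surface: crate x = 0, y = +100 mm.
- post_mid (a point): Yellow round upright post on the gate's top edge, 20 mm in diameter, from 125 to 200 mm above the bench. This point is on its axis, 175 mm up, 135 mm from the hinge axis (crate x = 0, y = -35 mm when shut); it turns with the gate. Grip it from above near its top, fingers closing along the gate's width, tips kept above 156 mm: steel strikers and catch parts stand nearby.
- jug_a: Brown clay jug fixed on a square 80 mm wooden bat, 105 mm tall, belly 84 mm wide; stands inside the crate. Origin under the middle of the bat. Bystander.
- jug_b: The same, the second jug inside the crate. Bystander.
- jug_c: The same kind of jug, darker, on the bench in front of the crate's right side, clear of the gate's sweep. Bystander.
- slip_pot: Open terracotta pot, 100 mm wide at the rim, 90 mm tall, on the bench to the left of the crate. Origin under its middle. Bystander.
- gate: The green slatted gate across the crate's front, 200 mm wide, 125 mm high, 14 mm thick. Origin on the bench under its hinge axis; shut, its axes are the crate's (the gate runs along its own -y).

How it is judged:
By the outcome, as a careful person would: the job done as asked, in the order asked, and still so for the second after the job is handed in, while the arm keeps its last pose, push and grip.
It also fails if it takes over 54 s, if anything falls off the work surface, if the arm or the gripper's body presses on something with over 40 N, if the wrist force passes 120 N, or if a joint passes its speed limit or range.

ROBOT

A 6-joint arm with a two-finger parallel gripper is mounted at the origin on the work surface. World frame = base frame: x ahead of the robot, y to its left, z up, the work surface at z = 0. Lengths are in m, angles in rad, forces in N, time in s.
With the tool pointing down it reaches from about 0.275 to 0.85 m from the base axis. Payload 5.2 kg.
Tool frame: the origin (TCP) lies at the very end of the fingers, on their centre line; the grasp point (between the pads) lies 19 mm behind it; z points along the fingers, y is the line along which they close (so a half turn about z gives the same grasp; the last joint's range is limited). The gripper opens to 85 mm and grips with 20 to 120 N. Pads are 22 mm wide; open, the fingers measure 114 mm over their backs; the gripper's body (76 mm by 85 mm) begins 54 mm behind the grasp point. The pads swing forward as they close: fully open they stand 13 mm farther back than shut.
Start: joints at [-1.365, 0.259, 1.535, -0, 1.348, -0.203], TCP at [0.219, -0.505, 0.231] pointing down, gripper open.
Joint ranges: [-3.14, 3.14], [-0.91, 2.08], [0.19, 2.58], [-1.22, 4.36], [0.22, 2.71], [-3.12, 3.12]. Speed limits (rad/s): [2.57, 2.57, 3.14, 3.14, 3.14, 3.14].

INTERFACE

Orientations are given as a rotation vector (axis times angle).
In Python, from workcell import robot, get_image, close_job, masks_of gives the robot as it stands. The module is installed in compiled form; this text tells all that it offers.
- The arm moves only by the tool move_arm, never from a script. Its argument "moves" is a list of rows, each a list of 6 numbers: the shift along the tool's x, y, z in units of 25 mm (1.0 is 25 mm), then the turn, a rotation vector about the tool's x, y, z in units of 5 degrees (1.0 is 5 degrees). In form: [[x, y, z, wx, wy, wz], ...]. A call has 1 to 12 rows; each row is the pose to reach, as a shift and turn from the pose commanded when the call began, along the tool's axes at that moment; what a row does not reach only later rows make up. A row lasts 1/10 s, in which the tool goes at most 50 mm and 8.59 degrees, less where a joint would pass 70% of its speed; a pose out of reach is approached as far as the arm can. A call with a gripper value outside its range is refused whole. "hand" is the opening in per cent of the stroke, from 0 (shut) to 100 (fully open), set as the call begins (left out, the last holds). The fingers move at their own pace and stop on an object; "force" is the grip in N (left out, the last holds). Time passes only in rows, so rows that repeat a pose let the fingers close. It gives the time, the measured TCP pose, the force, the opening and the grip force at its end, in the units of the state.
- robot.get_obs(): the state, without advancing time (a new reading comes with each control period).
- get_image(name): name is "scene" or "side" or "wrist"; returns a dict with "img" (384x512x3 uint8, red, green, blue), "intrinsics" (3x3 intrinsics, pixels), "pose" (4x4, takes a point from camera to world coordinates). Camera axes: x right, y down, z forward; pixel columns grow to the right and rows downward; lengths in m; the calibration is good to about 2 mm. A picture is of the moment at which its call begins. There is no depth.
- close_job(): hands the job in; it is judged then, once.
Trained networks look in a picture, given as the dict that the camera call returned (one of the last four; its "shot" number tells which), for a name from the list of things; names that differ only in an ending like _2 or _b are one class to them, and where a whole thing is asked for, a point or a joint stands for the part that bears it (a point fixed in the world has none). Each returns a list of dicts, best first, with "conf" (0 to 1); they miss things now and then, are a little off and sometimes report something else, mostly with a low value. They report only what shows in the picture. A call takes as long as a camera call.
- masks_of(picture, target): "mask" (384x512 bool, what is visible of it) and "rect" ([left, top, right, bottom] in pixels, round what is visible of it).
The state is a dict: "time_s": time; "joint_positions": joint angles; "qvel": joint speeds; "tau": joint torques, N m; "tool_pos": TCP position; "tool_rot": TCP orientation; "ft_force": force on the tool from outside, world axes, zero at the start; "torque": the same for the moment, N m; "width": opening from 0.0 (shut) to 1.0 (fully open); "grip_force": force on a finger pad.
Only numpy, scipy, OpenCV 4.12 (cv2) and the standard library are available. Lean on these libraries where they do the work, as an engineer would, in place of code of your own. Each camera call takes 0.05 s, during which the arm holds its last target. There are 200 camera calls.

## Working session

There is one attempt and no reset: what is moved stays moved. The work goes in short steps, Python scripts to look and compute and a tool call to move; the robot and the scene stay as the last step left them, time stands still between calls to the robot, and variables do not carry over. Pictures are saved under pics/ and viewed, at most 10 in all, crops included, and the job is handed in when it is done.

Besides the shell and the picture viewer there is one more tool, called by a JSON object that holds its "name" and its "arguments", one argument or row to a line. move_arm: Moves the arm, as the interface text tells. Its arguments: {"type":"object","properties":{"moves":{"type":"array","items":{"type":"array","items":{"type":"number"}}},"hand":{"type":"number"},"force":{"type":"number"}},"required":["moves"]}

```bash
mkdir -p pics
cat > h.py <<'E'
import numpy as np, cv2
from scipy.spatial.transform import Rotation as R
from workcell import robot,get_image,close_job,masks_of
def proj(im,P):
    T=np.linalg.inv(im['pose']);p=np.atleast_2d(P)@T[:3,:3].T+T[:3,3];q=p@im['intrinsics'].T
    return q[:,:2]/q[:,2:]
def atz(im,uv,z):
    d=im['pose'][:3,:3]@np.linalg.inv(im['intrinsics'])@np.array([*uv,1.]);o=im['pose'][:3,3]
    return o+d*(z-o[2])/d[2]
def save(im,n): cv2.imwrite(f'pics/{n}.png',im['img'][:,:,::-1])
E
python3 - <<'E'
from h import *
o=robot.get_obs();print(o['time_s'],o['tool_pos'],o['tool_rot'])
ims=[]
for n in ['scene','side']:
    im=get_image(n);save(im,n+'0');ims.append(im)
    print(n,im['pose'].round(3).tolist(),im['intrinsics'].round(1).tolist())
    for t in ['red_mid','blue_mid','post_mid','gate','crate','jug_c','slip_pot']:
        for m in masks_of(im,t)[:2]:
            ys,xs=np.nonzero(m['mask']);print(t,round(m['conf'],2),m['rect'],xs.mean().round(1),ys.mean().round(1),len(xs))
a=[cv2.imread(f'pics/{n}0.png') for n in ['scene','side']]
E
```

```text
0.0 [ 0.21854083 -0.50413844  0.2304752 ] [-3.07442739e+00 -6.37282052e-01 -2.97676470e-05]
scene [[-0.278, 0.545, -0.791, 1.337], [0.96, 0.158, -0.23, 0.239], [-0.0, -0.824, -0.567, 0.646], [0.0, 0.0, 0.0, 1.0]] [[404.2, 0.0, 250.9], [0.0, 404.2, 193.2], [0.0, 0.0, 1.0]]
red_mid 0.88 [268.3, 181.1, 296.2, 212.1] 282.2 197.3 530
blue_mid 0.93 [219.5, 175.4, 246.8, 204.4] 233.5 189.4 546
post_mid 0.79 [223.1, 160.4, 319.5, 234.1] 265.8 202.7 1300
post_mid 0.64 [220.9, 177.1, 247.6, 202.4] 233.6 190.5 525
gate 0.66 [220.8, 157.1, 318.2, 236.3] 266.0 202.3 1404
crate 0.61 [172.3, 154.7, 329.9, 311.5] 247.3 245.8 12190
jug_c 0.84 [259.4, 221.3, 300.6, 261.0] 280.1 241.7 1257
jug_c 0.63 [174.5, 166.2, 210.3, 215.5] 189.7 189.2 1066
slip_pot 0.87 [361.3, 221.6, 411.8, 284.1] 384.6 251.7 2364
side [[0.632, 0.576, -0.518, 1.132], [0.775, -0.469, 0.424, -0.392], [0.001, -0.669, -0.743, 0.903], [0.0, 0.0, 0.0, 1.0]] [[438.0, 0.0, 264.4], [0.0, 438.0, 189.7], [0.0, 0.0, 1.0]]
red_mid 0.55 [280.7, 166.5, 306.9, 193.6] 293.7 182.5 499
red_mid 0.55 [218.8, 158.2, 372.9, 309.7] 292.2 234.8 9696
blue_mid 0.81 [244.7, 189.4, 272.4, 222.7] 258.2 205.7 531
post_mid 0.75 [230.0, 159.8, 308.4, 217.3] 267.8 182.3 659
gate 0.75 [230.6, 160.6, 304.7, 218.7] 264.8 184.6 708
crate 0.75 [219.8, 157.9, 370.4, 310.8] 291.8 234.5 9773
crate 0.2 [282.1, 167.3, 304.8, 194.4] 293.7 182.7 505
jug_c 0.95 [165.9, 209.6, 207.2, 261.4] 182.9 240.9 1458
jug_c 0.76 [269.5, 232.8, 305.6, 276.1] 288.9 253.2 1062
slip_pot 0.9 [337.6, 146.8, 380.7, 195.0] 357.2 168.5 1429
slip_pot 0.32 [231.8, 157.4, 304.5, 214.1] 266.5 183.7 767
```

View pics/scene0.png

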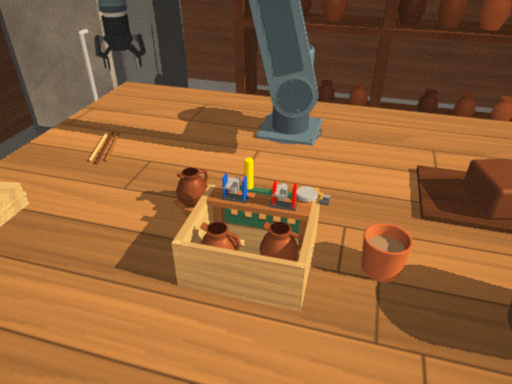

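View pics/side0.png

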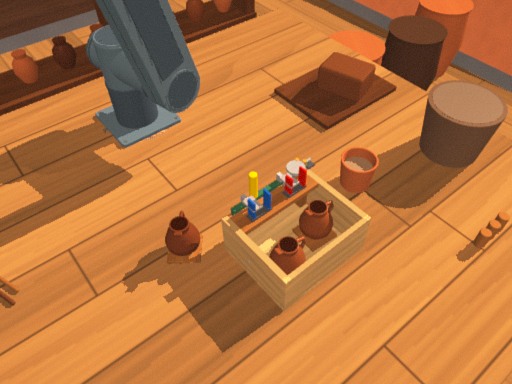

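Gate faces the robot. Red is on the hinge (left) side at about (282,197) in scene and (294,182) in side. Blue is at (233,190) and (258,206), and the yellow post is at about (249,173) and (253,184).

```bash
cat >> h.py <<'E'
def colmask(im,c,box):
    h=cv2.cvtColor(im['img'],cv2.COLOR_RGB2HSV).astype(int);H,S,V=h[...,0],h[...,1],h[...,2]
    m={'red':((H<5)|(H>174))&(S>190)&(V>110),'blue':(H>100)&(H<128)&(S>150)&(V>80),'yellow':(H>23)&(H<33)&(S>180)&(V>120)}[c]
    k=np.zeros_like(m);l,t,r,b=map(int,box);k[t:b,l:r]=1
    return m&k
def tri(ims,uvs):
    A=[];B=[]
    for im,uv in zip(ims,uvs):
        d=im['pose'][:3,:3]@np.linalg.inv(im['intrinsics'])@np.array([*uv,1.]);d/=np.linalg.norm(d)
        M=np.eye(3)-np.outer(d,d);A.append(M);B.append(M@im['pose'][:3,3])
    return np.linalg.solve(sum(A),sum(B))
E
python3 - <<'E'
from h import *
from scipy.optimize import least_squares
ims=[get_image('scene'),get_image('side')]
boxes={'red':[(262,170,302,215),(275,158,312,200)],'blue':[(214,168,252,208),(240,182,278,226)],'yellow':[(238,150,258,195),(244,166,262,202)]}
obs={}
for c in boxes:
    for i in (0,1):
        m=colmask(ims[i],c,boxes[c][i]);ys,xs=np.nonzero(m)
        n,l,st,ce=cv2.connectedComponentsWithStats(m.astype(np.uint8))
        print(c,i,len(xs),xs.mean(),ys.mean(),[(st[k].tolist(),ce[k].round(1).tolist()) for k in range(1,n) if st[k,4]>8])
        obs[c,i]=(xs.mean(),ys.mean(),xs,ys)
    print(c,tri(ims,[obs[c,i][:2] for i in (0,1)]).round(4))
E
```

```text
red 0 136 284.49264705882354 193.97058823529412 [([272, 181, 5, 13, 39], [274.2, 186.9]), ([291, 184, 6, 24, 73], [293.6, 195.7]), ([272, 197, 4, 8, 24], [273.4, 200.1])]
red 1 197 295.75634517766497 179.80710659898477 [([298, 167, 8, 19, 106], [301.9, 175.9]), ([286, 176, 7, 11, 51], [288.9, 180.5]), ([285, 185, 8, 9, 40], [288.2, 189.4])]
red [0.633  0.1101 0.1551]
blue 0 146 235.63013698630138 187.2876712328767 [([223, 174, 4, 12, 39], [224.5, 179.6]), ([242, 177, 5, 24, 83], [244.1, 189.4]), ([223, 189, 4, 8, 24], [224.5, 192.6])]
blue 1 192 260.046875 202.58854166666666 [([263, 189, 8, 20, 110], [266.4, 198.3]), ([248, 199, 7, 12, 48], [251.3, 204.6]), ([248, 209, 8, 10, 34], [251.8, 213.7])]
blue [0.6348 0.0013 0.154 ]
yellow 0 164 249.7378048780488 172.28048780487805 [([245, 158, 8, 32, 164], [249.7, 172.3])]
yellow 1 42 252.83333333333334 175.28571428571428 [([249, 172, 8, 6, 40], [252.6, 174.3])]
yellow [0.5818 0.0231 0.1731]
```

{"name": "move_arm", "arguments": {
  "moves": [
    [0,0,-2.8,0,0,-1.5],
    [25.1,-16.3,-2.8,0,0,-31.5],
    [25.1,-16.3,-2.8,0,0,-31.5],
    [25.1,-16.3,-2.8,0,0,-31.5],
    [25.1,-16.3,-2.8,0,0,-31.5],
    [25.1,-16.3,-2.8,0,0,-31.5],
    [25.1,-16.3,-2.8,0,0,-31.5],
    [25.1,-16.3,-2.8,0,0,-31.5],
    [25.1,-16.3,-2.8,0,0,-31.5],
    [25.1,-16.3,-2.8,0,0,-31.5],
    [25.1,-16.3,-2.8,0,0,-31.5],
    [25.1,-16.3,-2.8,0,0,-31.5]
  ],
  "hand": 100,
  "force": 30
}}

```text
time_s: 2.1
tool_pos: [0.5236, -0.0446, 0.2963]
tool_rot: [1.43, 2.796, 0.0]
ft_force: [0.2, -0.7, 1.1]
width: 0.997
grip_force: 0.0
```

{"name": "move_arm", "arguments": {
  "moves": [
    [2.75,7.38,-0.15,0,0,-11],
    [2.75,7.38,-0.15,0,0,-11],
    [2.75,7.38,-0.15,0,0,-11],
    [2.75,7.38,-0.15,0,0,-11],
    [2.75,7.38,-0.15,0,0,-11],
    [2.75,7.38,-0.15,0,0,-11],
    [2.75,7.38,-0.15,0,0,-11],
    [2.75,7.38,-0.15,0,0,-11],
    [2.75,7.38,-0.15,0,0,-11]
  ]
}}

```text
time_s: 3.0
tool_pos: [0.6331, 0.1164, 0.2997]
tool_rot: [0.01, -3.141, -0.0]
ft_force: [-0.2, 0.2, 0.4]
width: 0.997
grip_force: 0.0
```

Run:
```python
from h import *
o=robot.get_obs();print(o['time_s'],o['tool_pos'],o['tool_rot'],o['joint_positions'])
im=get_image('wrist');save(im,'w1');print(im['pose'].round(3).tolist(),im['intrinsics'].round(1).tolist())
for t in ['red_mid','blue_mid','post_mid']:
    for m in masks_of(im,t)[:2]: print(t,round(m['conf'],2),m['rect'])
for c in ['red','blue','yellow']:
    n,l,st,ce=cv2.connectedComponentsWithStats(colmask(im,c,(0,0,512,384)).astype(np.uint8))
    print(c,[(st[k].tolist(),ce[k].round(1).tolist()) for k in range(1,n) if st[k,4]>60])
```

```text
3.0 [0.63310642 0.11641875 0.29970446] [ 9.67795032e-03 -3.14147865e+00 -4.55906477e-05] [ 8.85124881e-03  4.00220896e-01  1.17002263e+00  2.95961849e-05
  1.57144806e+00 -1.56810644e+00]
[[-0.007, 0.962, 0.272, 0.564], [1.0, 0.006, 0.002, 0.116], [0.0, 0.272, -0.962, 0.442], [0.0, 0.0, 0.0, 1.0]] [[290.9, 0.0, 255.4], [0.0, 290.9, 192.1], [0.0, 0.0, 1.0]]
red_mid 0.71 [221.9, 146.9, 273.7, 198.4]
blue_mid 0.73 [100.4, 147.9, 177.9, 198.4]
post_mid 0.89 [104.7, 108.0, 314.6, 163.4]
red [([221, 170, 9, 26, 170], [225.2, 183.1]), ([268, 172, 6, 24, 139], [270.5, 183.1])]
blue [([150, 165, 22, 31, 425], [160.2, 180.6]), ([104, 171, 16, 25, 255], [112.2, 184.6])]
yellow []
```

View pics/w1.png

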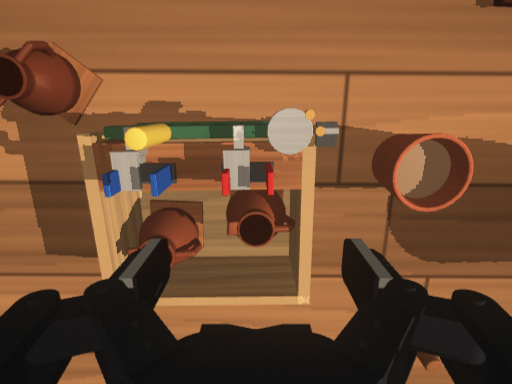

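The wrist view shows red tabs at cols 221–230 and 268–274 (rows 170–196), blue tabs around cols 104–120 and 150–172, and the post top near (133,139). I'll measure the edges at known heights.

Run:
```python
from h import *
im=get_image('wrist')
for c,y in [('red',190),('red',184),('blue',190),('blue',187)]:
    m=colmask(im,c,(0,0,512,384));print(c,y,np.nonzero(m[y])[0].tolist())
for c,l,r in [('red',221,274),('blue',104,None)]:
    print(c,[atz(im,(l,192),.178).round(4).tolist()]+([atz(im,(r,192),.178).round(4).tolist()] if r else []))
for u in (225,270,112): print('far edge',atz(im,(u,196.5),.178).round(4), 'near',atz(im,(u,171),.178).round(4))
h=cv2.cvtColor(im['img'],cv2.COLOR_RGB2HSV).astype(int);m=(abs(h[...,0]-28)<6)&(h[...,1]>120)&(h[...,2]>130);m[:,180:]=0;m[:115]=0;m[155:]=0;m[:,:120]=0
ys,xs=np.nonzero(m);print('post',xs.min(),xs.max(),ys.min(),ys.max())
cv2.imwrite('pics/w1c.png',cv2.resize(im['img'][100:215,80:345,::-1],None,fx=3,fy=3,interpolation=cv2.INTER_NEAREST))
print('posttop',atz(im,(134.5,139),.2))
g=(h[...,0]>60)&(h[...,0]<90)&(h[...,1]>100);
```

```text
red 190 [222, 223, 224, 225, 226, 227, 228, 229, 268, 269, 270, 271, 272, 273]
red 184 [222, 223, 224, 225, 226, 227, 228, 229, 268, 269, 270, 271, 272, 273]
blue 190 [105, 106, 107, 108, 109, 110, 111, 112, 113, 114, 115, 116, 117, 118, 119, 152, 153, 154, 155, 156, 157, 158, 159, 160, 161, 162]
blue 187 [104, 105, 106, 107, 108, 109, 110, 111, 112, 113, 114, 115, 116, 117, 118, 119, 152, 153, 154, 155, 156, 157, 158, 159, 160, 161, 162, 163, 164, 165, 166]
red [[0.6393, 0.0835, 0.178], [0.6389, 0.1336, 0.178]]
blue [[0.6401, -0.027, 0.178]]
far edge [0.6437 0.0872 0.178 ] near [0.6191 0.0877 0.178 ]
far edge [0.6434 0.1299 0.178 ] near [0.6188 0.1294 0.178 ]
far edge [ 0.6445 -0.02    0.178 ] near [ 0.6199 -0.0169  0.178 ]
post 126 171 126 149
posttop [0.5882458  0.01605882 0.2       ]
```

View pics/w1c.png

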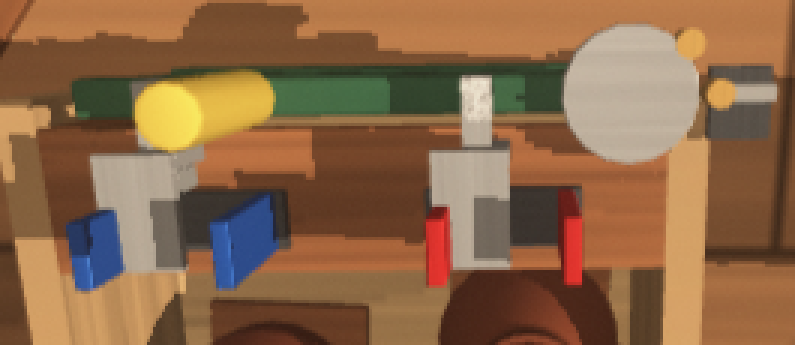

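{"name": "move_arm", "arguments": {
  "moves": [
    [0,0,2,0,0,0],
    [0.04,0,4,0,0,0],
    [0.04,0,5.9,0,0,0],
    [0.04,0,5.9,0,0,0],
    [0.04,0,5.9,0,0,0]
  ]
}}

```text
time_s: 3.75
tool_pos: [0.6322, 0.1163, 0.1527]
tool_rot: [0.012, -3.14, -0.0]
ft_force: [0.4, 0.5, 0.9]
width: 1.0
grip_force: 0.0
```

{"name": "move_arm", "arguments": {
  "moves": [
    [0,0,0,0,0,0],
    [0,0,0,0,0,0],
    [0,0,0,0,0,0],
    [0,0,0,0,0,0],
    [0,0,0,0,0,0],
    [0,0,0,0,0,0],
    [0,0,0,0,0,0],
    [0,0,0,0,0,0]
  ],
  "hand": 30,
  "force": 30
}}

```text
time_s: 4.55
tool_pos: [0.634, 0.1169, 0.1558]
tool_rot: [-0.014, 3.135, 0.0]
ft_force: [-0.1, 1.0, 7.6]
width: 0.376
grip_force: 33.1
```

Run:
```python
from h import *
im=get_image('wrist');cv2.imwrite('pics/w2.png',im['img'][:,:,::-1]);print(robot.get_obs())
```

```text
{'time_s': 4.6, 'joint_positions': array([ 9.46232447e-03,  4.76838744e-01,  1.40208236e+00,  2.30274054e-04,
        1.25634848e+00, -1.57025081e+00]), 'qvel': array([ 0.00227364,  0.00102666, -0.00036753, -0.00020521, -0.00063324,
        0.00033584]), 'tau': array([-8.53677839e-01, -5.09056807e+01, -2.49909049e+01,  3.27324523e-01,
       -4.86817025e-02,  1.89983170e-01]), 'tool_pos': array([0.63402194, 0.11688203, 0.15576645]), 'tool_rot': array([-1.38676872e-02,  3.13524007e+00,  3.93234496e-04]), 'ft_force': array([-0.96481226,  1.59012017,  8.44032525]), 'torque': array([-0.46015098,  0.03501966,  0.20548975]), 'grip_force': 33.09163146184801, 'width': 0.379747632002054}
```

View pics/w2.png

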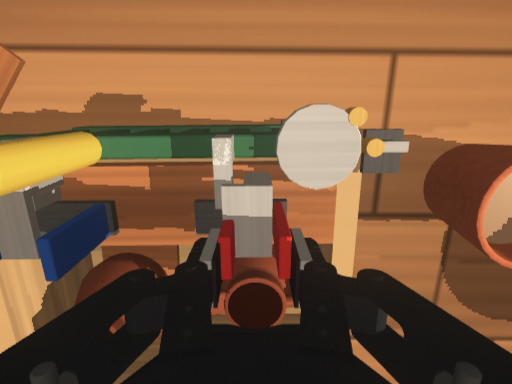

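Red is squeezed: opening about 32–34 mm, grip 33 N with only small side force, so the slide is at its stop. I'll release, rise and shift over to blue.

{"name": "move_arm", "arguments": {
  "moves": [
    [0,0,0,0,0,0],
    [0,0,0,0,0,0],
    [0,0,0,0,0,0],
    [0,0,0,0,0,0],
    [0,0,0,0,0,0],
    [0,0,-2,0,0,0],
    [0,0,-4,0,0,0],
    [0,-2,-4,0,0,0],
    [0,-4.3,-4,0,0,0],
    [0,-4.3,-4,0,0,0],
    [0,-4.3,-4,0,0,0]
  ],
  "hand": 100
}}

```text
time_s: 5.7
tool_pos: [0.6329, 0.007, 0.252]
tool_rot: [0.007, -3.141, -0.0]
ft_force: [-0.2, 0.7, 0.4]
width: 1.002
grip_force: 0.0
```

Run:
```python
from h import *
im=get_image('wrist');o=robot.get_obs();print(o['tool_pos'],o['tool_rot'])
cv2.imwrite('pics/w3.png',cv2.resize(im['img'][80:280,190:450,::-1],None,fx=3,fy=3,interpolation=cv2.INTER_NEAREST))
for x in ['red','blue']:
    n,l,st,ce=cv2.connectedComponentsWithStats(colmask(im,x,(0,0,512,384)).astype(np.uint8))
    for k in range(1,n):
        if st[k,4]>60:
            L,T,W,H,_=st[k];b=T+H-4;r=np.nonzero(l[b]==k)[0];print(x,st[k].tolist(),'bottom cols',r.min(),r.max(),atz(im,(r.min(),b),.178).round(4),atz(im,(r.max()+1,b),.178).round(4))
```

```text
[0.63282459 0.00858177 0.25189471] [ 9.80297194e-03 -3.14082707e+00 -1.33116170e-03]
red [368, 181, 14, 33, 210] bottom cols 373 380 [0.6396 0.0994 0.178 ] [0.6395 0.1057 0.178 ]
red [408, 186, 10, 27, 172] bottom cols 408 415 [0.6386 0.1268 0.178 ] [0.6386 0.1331 0.178 ]
blue [212, 185, 10, 30, 240] bottom cols 213 220 [ 0.641  -0.0266  0.178 ] [ 0.641  -0.0203  0.178 ]
blue [269, 188, 7, 26, 157] bottom cols 270 275 [0.64   0.0183 0.178 ] [0.6399 0.023  0.178 ]
```

View pics/w3.png

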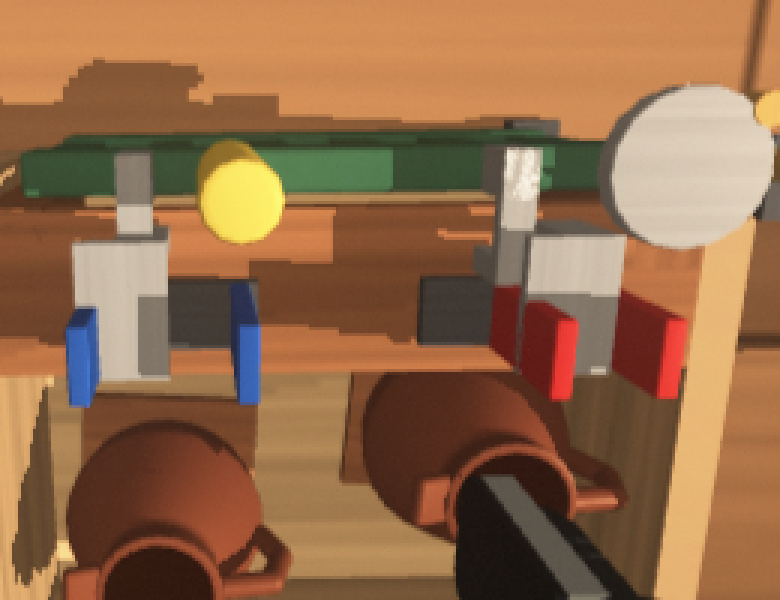

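Red reads 33.7 mm wide, so it is fully open. Blue's fixed outer face is at y≈0.0235, so the tool should be at y≈0.0065.

{"name": "move_arm", "arguments": {
  "moves": [
    [0,-0.08,0,0,0,0],
    [0,-0.08,2,0,0,0],
    [0,-0.08,3.85,0,0,0],
    [0,-0.08,3.85,0,0,0],
    [0,-0.08,3.85,0,0,0]
  ]
}}

```text
time_s: 6.25
tool_pos: [0.6328, 0.0082, 0.156]
tool_rot: [0.015, -3.14, -0.001]
ft_force: [0.7, 0.0, 0.4]
width: 0.998
grip_force: 0.0
```

{"name": "move_arm", "arguments": {
  "moves": [
    [0,0,0,0,0,0],
    [0,0,0,0,0,0],
    [0,0,0,0,0,0],
    [0,0,0,0,0,0],
    [0,0,0,0,0,0],
    [0,0,0,0,0,0],
    [0,0,0,0,0,0],
    [0,0,0,0,0,0]
  ],
  "hand": 30
}}

```text
time_s: 7.05
tool_pos: [0.6349, 0.0069, 0.1595]
tool_rot: [-0.013, 3.135, -0.001]
ft_force: [0.9, 1.2, 7.0]
width: 0.378
grip_force: 32.7
```

{"name": "move_arm", "arguments": {
  "moves": [
    [0,0,0,0,0,0],
    [0,0,0,0,0,0],
    [0,0,0,0,0,0],
    [0,0,0,0,0,0],
    [0,0,0,0,0,0],
    [0,0,-2,0,0,0],
    [0,0,-4,0,0,0],
    [0,0,-4,0,0,0],
    [0,0,-4,0,0,0]
  ],
  "hand": 100
}}

```text
time_s: 7.95
tool_pos: [0.6338, 0.0068, 0.2578]
tool_rot: [-0.013, 3.138, -0.001]
ft_force: [-0.3, -0.3, 0.1]
width: 0.999
grip_force: 0.0
```

Run:
```python
from h import *
im=get_image('wrist');o=robot.get_obs();print(o['tool_pos'],o['tool_rot'])
for x in ['red','blue']:
    n,l,st,ce=cv2.connectedComponentsWithStats(colmask(im,x,(0,0,512,384)).astype(np.uint8))
    for k in range(1,n):
        if st[k,4]>60:
            L,T,W,H,_=st[k];b=T+H-4;r=np.nonzero(l[b]==k)[0];print(x,st[k].tolist(),'bottom cols',r.min(),r.max(),atz(im,(r.min(),b),.178).round(4),atz(im,(r.max()+1,b),.178).round(4))
h=cv2.cvtColor(im['img'],cv2.COLOR_RGB2HSV).astype(int);m=(abs(h[...,0]-28)<5)&(h[...,1]>150)&(h[...,2]>200);m[:120]=0;m[175:]=0;m[:,310:]=0;m[:,230:]&=True
n,l,st,ce=cv2.connectedComponentsWithStats(m.astype(np.uint8))
for k in range(1,n):
    if st[k,4]>100: print('post',st[k],ce[k],atz(im,ce[k],.2))
```

```text
[0.63285896 0.00694559 0.2558926 ] [-1.25957398e-02  3.14144248e+00  1.38770253e-05]
red [365, 178, 15, 32, 202] bottom cols 371 377 [0.6391 0.0996 0.178 ] [0.6391 0.1053 0.178 ]
red [405, 183, 10, 27, 169] bottom cols 405 412 [0.6389 0.127  0.178 ] [0.6388 0.1335 0.178 ]
blue [234, 182, 9, 29, 189] bottom cols 235 241 [ 0.6409 -0.0099  0.178 ] [ 0.6409 -0.0042  0.178 ]
blue [269, 185, 7, 25, 153] bottom cols 269 275 [0.6398 0.0175 0.178 ] [0.6398 0.0231 0.178 ]
post [258 131  25  27 374] [268.21925134 144.87165775] [0.58830572 0.01488486 0.2       ]
```

Blue reads 33 mm wide, so it is open too. Next, the post: top at about (0.5885, 0.017), which agrees with the crate geometry.

{"name": "move_arm", "arguments": {
  "moves": [
    [1.78,0.4,0,0,0,0],
    [1.78,0.4,1,0,0,0],
    [1.78,0.4,2.5,0,0,0],
    [1.78,0.4,3.6,0,0,0],
    [1.78,0.4,3.6,0,0,0]
  ]
}}

```text
time_s: 8.5
tool_pos: [0.5841, 0.0172, 0.1599]
tool_rot: [0.013, -3.129, -0.003]
ft_force: [-1.3, -0.5, 0.3]
width: 1.004
grip_force: 0.0
```

{"name": "move_arm", "arguments": {
  "moves": [
    [0,0,0,0,0,0],
    [0,0,0,0,0,0],
    [0,0,0,0,0,0],
    [0,0,0,0,0,0],
    [0,0,0,0,0,0],
    [0,0,0,0,0,0],
    [0,0,0,0,0,0],
    [0,0,0,0,0,0],
    [0,0,0,0,0,0]
  ],
  "hand": 0,
  "force": 60
}}

```text
time_s: 9.4
tool_pos: [0.589, 0.0165, 0.1673]
tool_rot: [-0.013, 3.139, -0.0]
ft_force: [-1.3, 0.0, 6.0]
width: 0.22
grip_force: 58.4
```

Run:
```python
from h import *
o=robot.get_obs();print(o['tool_pos'],o['tool_rot'],o['ft_force'],o['torque'])
H=np.array([.5875,.1523]);p0=np.array([.5885,.017])
for th in np.arange(.1,1.61,.1):
    d=(H+.135*np.array([-np.sin(th),-np.cos(th)]))-(H-[0,.135])
    print(round(th,2),(np.array([-d[0],d[1]])/.025).round(2),round(np.degrees(th)/5,2))
```

```text
[0.5890214  0.01653847 0.16727276] [-1.26137043e-02  3.13946975e+00 -3.64541771e-04] [-1.33514472  0.02430386  6.04797841] [ 0.11146032  0.11834475 -0.02492342]
0.1 [0.54 0.03] 1.15
0.2 [1.07 0.11] 2.29
0.3 [1.6  0.24] 3.44
0.4 [2.1  0.43] 4.58
0.5 [2.59 0.66] 5.73
0.6 [3.05 0.94] 6.88
0.7 [3.48 1.27] 8.02
0.8 [3.87 1.64] 9.17
0.9 [4.23 2.04] 10.31
1.0 [4.54 2.48] 11.46
1.1 [4.81 2.95] 12.61
1.2 [5.03 3.44] 13.75
1.3 [5.2  3.96] 14.9
1.4 [5.32 4.48] 16.04
1.5 [5.39 5.02] 17.19
1.6 [5.4  5.56] 18.33
```

{"name": "move_arm", "arguments": {
  "moves": [
    [0.27,0.01,0,0,0,0.57],
    [0.54,0.03,0,0,0,1.15],
    [0.8,0.06,0,0,0,1.7],
    [1.07,0.11,0,0,0,2.29],
    [1.33,0.17,0,0,0,2.87],
    [1.6,0.24,0,0,0,3.44],
    [1.6,0.24,0,0,0,3.44]
  ]
}}

```text
time_s: 10.1
tool_pos: [0.5486, 0.0216, 0.1672]
tool_rot: [0.459, 3.105, -0.002]
ft_force: [1.4, -2.9, 4.5]
width: 0.217
grip_force: 58.7
```

```bash
cat > t.py <<'E'
from h import *
o=robot.get_obs();H=np.array([.5875,.1523]);v=o['tool_pos'][:2]-H
X=R.from_rotvec(o['tool_rot']).as_matrix()[:,0]
print(o['time_s'],o['tool_pos'].round(4),'r',np.hypot(*v),'th',np.arctan2(-v[0],-v[1]),'yawth',(np.pi+.008-np.arctan2(X[1],X[0]))%6.283,o['ft_force'].round(1),o['torque'].round(2),o['width'],o['grip_force'])
E
python3 t.py
```

```text
10.1 [0.5486 0.0216 0.1672] r 0.13637932941533493 th 0.28952671022575216 yawth 0.3013931285705542 [ 1.4 -2.9  4.5] [-0.33 -0.01  0.  ] 0.21706693171698566 58.666890263557434
```

Tracking well with low forces. Now on through the detent; the same arc table applies in the turned frame.

{"name": "move_arm", "arguments": {
  "moves": [
    [0.27,0.01,0,0,0,0.57],
    [0.54,0.03,0,0,0,1.15],
    [0.8,0.06,0,0,0,1.7],
    [1.07,0.11,0,0,0,2.29],
    [1.33,0.17,0,0,0,2.87],
    [1.6,0.24,0,0,0,3.44],
    [1.85,0.33,0,0,0,4.0],
    [2.1,0.43,0,0,0,4.58],
    [2.59,0.66,0,0,0,5.73],
    [3.05,0.94,0,0,0,6.88],
    [3.05,0.94,0,0,0,6.88]
  ]
}}

```text
time_s: 11.2
tool_pos: [0.4803, 0.0668, 0.1673]
tool_rot: [-1.359, -2.831, 0.002]
ft_force: [-8.0, -1.3, 14.2]
width: 0.214
grip_force: 62.8
```

```bash
python3 t.py
```

```text
11.2 [0.4803 0.0668 0.1673] r 0.13715607828236237 th 0.8974464695786979 yawth 0.9032523620909814 [-8.  -1.3 14.2] [-0.15  1.44 -0.41] 0.21429087701028032 62.84024477005005
```

{"name": "move_arm", "arguments": {
  "moves": [
    [0.54,0.03,0,0,0,1.15],
    [1.07,0.11,0,0,0,2.29],
    [1.6,0.24,0,0,0,3.44],
    [2.1,0.43,0,0,0,4.58],
    [2.59,0.66,0,0,0,5.73],
    [3.05,0.94,0,0,0,6.88],
    [3.36,1.17,0,0,0,7.68],
    [3.36,1.17,0,0,0,7.68],
    [3.36,1.17,0,0,0,7.68],
    [3.36,1.17,0,0,0,7.68]
  ]
}}

```text
time_s: 12.2
tool_pos: [0.4502, 0.1497, 0.1672]
tool_rot: [-2.211, -2.23, 0.005]
ft_force: [-10.6, -5.5, 15.8]
width: 0.219
grip_force: 63.2
```

```bash
python3 t.py
python3 - <<'E'
from h import *
a=get_image('scene');b=get_image('side')
cv2.imwrite('pics/end.png',np.hstack([cv2.resize(i['img'][100:325,130:430,::-1],(400,300),interpolation=cv2.INTER_CUBIC) for i in (a,b)]))
E
```

```text
12.2 [0.4502 0.1497 0.1672] r 0.13729254325368018 th 1.5522181038378944 yawth 1.5703636669101677 [-10.6  -5.5  15.8] [-0.59  1.5  -0.27] 0.2191140782035507 63.16847026348114
```

View pics/end.png

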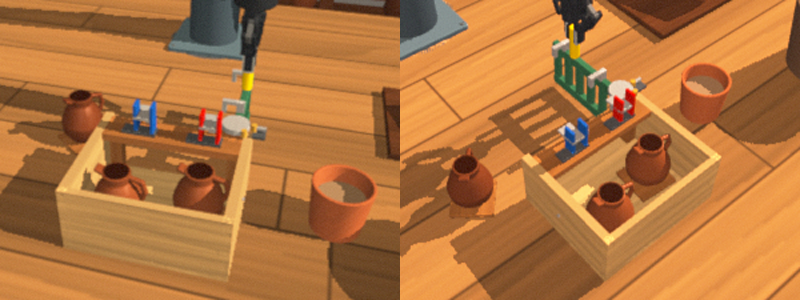

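The gate stands square: green at (245,100) on the left and (580,75) on the right. The post is gripped, both catches are squeezed, and the jugs and pot look undisturbed, so I'm handing in.

```bash
python3 -c "
from h import *
print(close_job())"
```

```text
the job is handed in; nothing more can be done
None
```

I opened the red catch fully, then the blue, and swung the gate to about 1.55–1.57 rad. I handed the job in at about 12 s with the post still gripped at 63 N; the last pictures showed the jugs and slip pot undisturbed, and no verdict came back.

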